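# Open the battery compartment of an upturned kitchen scale by its hidden release

## Task

The kitchen scale lies face down because its batteries are due. Feel gently with the fingertips along the shallow channel in its underside for the flush release, press it in until the battery cover springs ajar, then push the cover over past upright so that it stays open. Use touch only: do not lift the scale or push it out of its place, and leave the bowl, the timer and the mug alone.

Things in the scene. Friction and masses are not known exactly. Their poses are not given: they have to be found in the camera images.
- scale: Light grey plastic kitchen scale lying underside up on its steel weighing plate, loose, 0.7 to 1.1 kg, 150 (x) x 230 (y) x 30 mm high; origin: centre of its footprint on the worktop, z up. Flat base plate at z = 30 mm with a rubber foot 2.4 mm high on each corner. Channel at x -63 to -27, y -53.5 to 53.5. Battery cover, 46 (x) x 64 (y) x 2.5 mm, flush at x -16 to 30, y -32 to 32.
- channel_mid (a point): middle of the channel, on its floor (scale frame x -45, y 0, z 28.5 mm). The channel is 36 mm wide, 107 mm long along the scale's y and 1.5 mm deep. The release is a plate as wide as the channel, flush with its floor, same plastic, a hairline gap at either end; its centre is on the channel's centre line, anywhere from y = -30 to 30 mm. The rest of the floor is rigid.
- release (a joint): how far the release plate, 35 (x) x 46 mm (y), is pressed in, m: 0 = flush, 0.005 = stop. The fingertips must fit inside its 36 x 47 mm pocket. It starts to move at about 2 N and takes about 5 N at the stop; a spring returns it. Pressed 3 mm or more it unlatches the cover, which cannot be opened otherwise.
- battery_cover (a joint): opening angle of the cover, rad: 0 = shut and latched, about 1.0 once sprung ajar (free edge then 39 mm above the base plate), 1.57 = upright, 2.2 = stop. Hinged along y at scale x = 30, z = 28.5 mm; the edge next to the channel rises and swings over to +x. Moves very lightly (0.005 N m) and stays where it is left past upright.
- cover_edge (a point): middle of the cover's free edge, on its upper face (46 mm from the hinge); next to the channel when shut
- cover_hinge (a point): middle of the cover's hinge line
- bowl_small: bystander: small white bowl with three spare cells in it, 114 mm wide, 57 mm high; origin at the centre of its underside
- kitchen_timer: bystander: round red and white wind-up kitchen timer, 63 mm wide, 44 mm high; origin at the centre of its underside
- mug_cream: bystander: cream mug with dark stripes, 92 x 127 x 95 mm high; origin at the centre of its underside

How it is judged:
By the outcome, as a careful person would: the job done as asked, in the order asked, and still so for the second after the job is handed in, with the robot touching nothing.
It also fails if it takes over 58 s, if anything falls off the work surface, if the arm or the gripper's body presses on something with over 40 N, if the wrist force passes 120 N, or if a joint passes its speed limit or range.

## Robot

A 6-joint arm with a two-finger parallel gripper is mounted at the origin on a cart in front of the work surface, level with it; the furniture and walls round the work are solid. World frame = base frame: x ahead of the robot, y to its left, z up, the work surface at z = 0. Lengths are in m, angles in rad, forces in N, time in s.
With the tool pointing down it reaches from about 0.3 to 0.75 m from the base axis. Payload 8.5 kg.
Tool frame: the origin (TCP) lies midway between the tips of the shut fingers; the grasp point (between the pads) lies 19 mm behind it; z points along the fingers, y is the line along which they close (so a half turn about z gives the same grasp; the last joint's range is limited). The gripper opens to 85 mm and grips with 20 to 120 N. Pads are 22 mm wide; open, the fingers measure 114 mm over their backs; the gripper's body (76 mm by 85 mm) begins 54 mm behind the grasp point. The pads swing forward as they close: fully open they stand 13 mm farther back than shut.
Start: joints at [0.961, 0.381, 1.297, -0, 1.464, -0.215], TCP at [0.212, 0.508, 0.231] pointing down, gripper open.
Joint ranges: [-3.11, 3.11], [-0.89, 2.33], [0.22, 2.48], [-1.42, 4.56], [0.17, 2.85], [-2.88, 2.88]. Speed limits (rad/s): [2.39, 2.39, 3.14, 3.14, 3.14, 3.14].

## Interface

Orientations are given as a rotation vector (axis times angle).
In Python, from station import * gives the robot as it stands. The module is installed in compiled form; this text tells all that it offers.
- The arm moves only by the tool send_rows, never from a script. Its argument "steps" is a list of rows, each a list of 7 numbers: the turn, a rotation vector about the tool's x, y, z in units of 8 degrees (1.0 is 8 degrees), then the shift along the tool's x, y, z in units of 50 mm (1.0 is 50 mm), then the opening, from 0 (shut) to 1 (fully open). In form: [[ax, ay, az, x, y, z, jaw], ...]. A call has 1 to 5 rows; each row shifts and turns the commanded pose from where the row before left it, along the tool's axes as they then stand; what a row does not reach is not made up. A row lasts 1/10 s, in which the tool goes at most 50 mm and 8.59 degrees, less where a joint would pass 70% of its speed; a pose out of reach is approached as far as the arm can. A call is refused whole if a number of a shift passes 1 or a number of a turn 1, either way. A call with a gripper value outside its range is refused whole. The fingers move at their own pace and stop on an object; "grip_force" is the grip in N (left out, the last holds). Time passes only in rows, so rows that do not move let the fingers close. It gives the time, the measured TCP pose, the force, the opening and the grip force at its end, in the units of the state.
- read_state(): the state, without advancing time (a new reading comes with each control period).
- get_image(name): name is "scene" or "top" or "wrist"; returns a dict with "img" (384x512x3 uint8, red, green, blue), "camera_matrix" (3x3 intrinsics, pixels), "R" (3x3) and "t" (3): a world point X has camera coordinates R X + t. Camera axes: x right, y down, z forward; pixel columns grow to the right and rows downward; lengths in m; the calibration is good to about 2 mm. The wrist camera is an equidistant fisheye: a pixel r from the principal point sees the ray r / f radians off the axis. A picture is of the moment at which its call begins. There is no depth.
- close_job(): hands the job in; it is judged then, once.
The state is a dict: "t": time; "joint_pos": joint angles; "qvel": joint speeds; "effort": joint torques, N m; "tcp_pos": TCP position; "eef_rot": TCP orientation; "contact_force": force on the tool from outside, world axes, zero at the start; "torque": the same for the moment, N m; "width": finger opening in m; "gripper_force": force on a finger pad.
Only numpy, scipy, OpenCV 4.12 (cv2) and the standard library are available. Lean on these libraries where they do the work, as an engineer would, in place of code of your own. Each camera call takes 0.05 s, during which the arm holds its last target. There are 200 camera calls.

## Working session

There is one attempt and no reset: what is moved stays moved. The work goes in short steps, Python scripts to look and compute and a tool call to move; the robot and the scene stay as the last step left them, time stands still between calls to the robot, and variables do not carry over. Pictures are saved under pics/ and viewed, at most 10 in all, crops included, and the job is handed in when it is done.

Besides the shell and the picture viewer there is one more tool, called after "Request:" as name(argument=value, ...), one argument or row to a line, values as JSON. send_rows: Moves the arm, as the interface text tells. Its arguments: {"type":"object","properties":{"steps":{"type":"array","items":{"type":"array","items":{"type":"number"}}},"grip_force":{"type":"number"}},"required":["steps"]}

```bash
mkdir -p pics; python3 - <<'E'
from station import *
import cv2,numpy as np
s=read_state();print({k:np.round(v,3).tolist() for k,v in s.items()})
for n in("scene","top"):
    g=get_image(n);np.savez(n,**g);cv2.imwrite(f"pics/{n}.png",cv2.resize(g["img"][:,:,::-1],(768,576),interpolation=cv2.INTER_CUBIC))
    print(n,np.round(g["camera_matrix"],1).tolist(),np.round(-g["R"].T@g["t"],3))
E
```

```text
{'t': 0.0, 'joint_pos': [0.961, 0.381, 1.298, 0.0, 1.464, -0.215], 'qvel': [-0.0, 0.001, 0.001, 0.001, 0.001, 0.001], 'effort': [-0.001, -44.845, -23.128, -0.0, 0.005, -0.0], 'tcp_pos': [0.211, 0.507, 0.231], 'eef_rot': [-0.616, -3.08, 0.002], 'contact_force': [0.497, 0.208, -0.359], 'torque': [0.065, 0.03, -0.012], 'gripper_force': 0.0, 'width': 0.085}
scene [[491.0, 0.0, 251.0], [0.0, 491.0, 192.4], [0.0, 0.0, 1.0]] [-0.397  0.051  1.475]
top [[384.9, 0.0, 255.2], [0.0, 384.9, 189.0], [0.0, 0.0, 1.0]] [ 0.323 -0.035  1.354]
```

View pics/top.png

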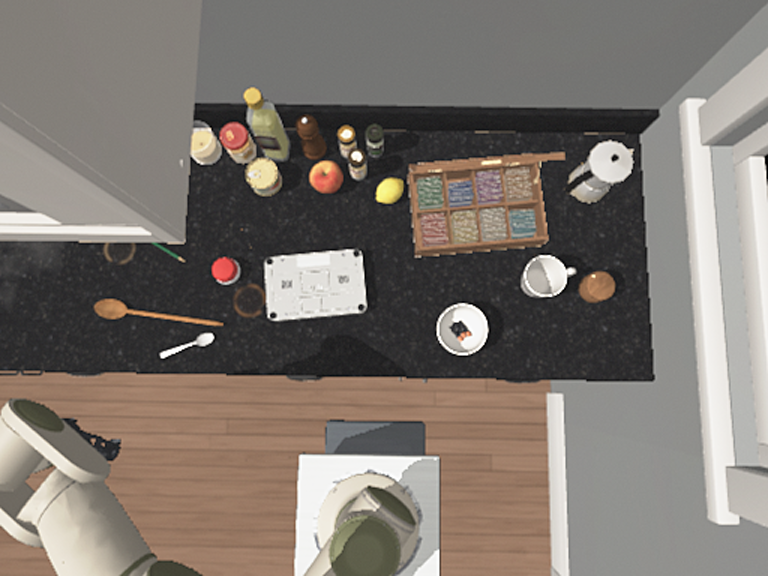

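View pics/scene.png

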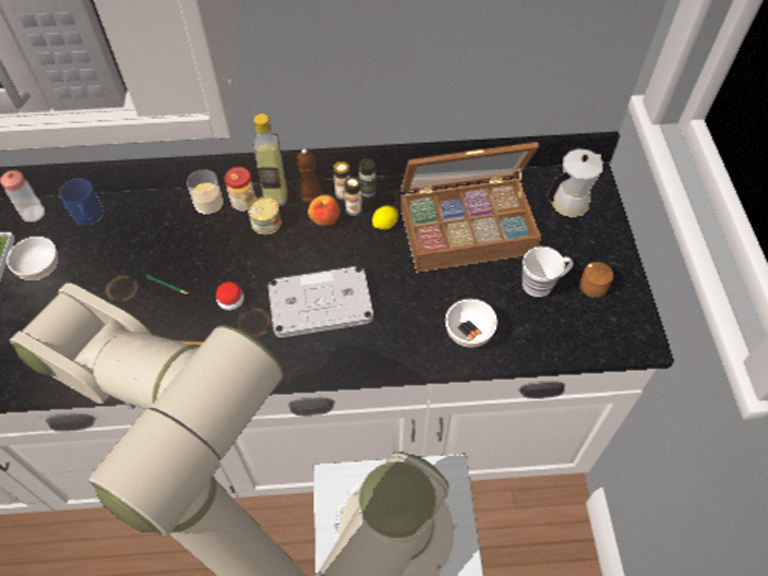

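The top view shows the scale centred near (316,285) of 768x576, with its long side across the image; the timer is left at (225,270), the bowl right at (462,329) and the mug at (545,277). I'll fit the outline next and zoom in.

```bash
cat > h.py <<'E'
import numpy as np,cv2
def ray(g,uv,z):
    K,R,t=g["camera_matrix"],g["R"],g["t"];c=-R.T@t
    d=(R.T@np.linalg.solve(K,np.c_[uv,np.ones(len(uv))].T)).T
    return c+d*((z-c[2])/d[:,2])[:,None]
def proj(g,X):
    p=g["camera_matrix"]@(g["R"]@np.atleast_2d(X).T+g["t"][:,None]);return (p[:2]/p[2]).T
E
python3 - <<'E'
from h import *
o=[]
for n,b in(("top",(170,160,250,220)),("scene",(172,172,252,232))):
    g=dict(np.load(n+".npz"));im=g["img"]
    x0,y0,x1,y1=b
    m=np.zeros(im.shape[:2],np.uint8);m[y0:y1,x0:x1]=(im[y0:y1,x0:x1].min(2)>110)
    k,l,st,_=cv2.connectedComponentsWithStats(m);i=1+st[1:,4].argmax()
    c=cv2.findContours((l==i).astype(np.uint8),0,2)[0][0]
    r=cv2.minAreaRect(c);box=cv2.boxPoints(r);w=ray(g,box,.03)
    print(n,r,np.round(w,4).tolist(),np.round(w.mean(0),4),np.linalg.norm(w[1]-w[0]),np.linalg.norm(w[2]-w[1]))
    o.append(cv2.resize(im[y0-4:y1+4,x0-4:x1+4,::-1],None,fx=6.6,fy=6.6,interpolation=cv2.INTER_CUBIC)[:300] if 0 else cv2.resize(im[y0:y1,x0:x1,::-1],(400,300),interpolation=cv2.INTER_CUBIC))
cv2.imwrite("pics/crop.png",np.hstack(o))
E
```

```text
top ((209.30484008789062, 189.40188598632812), (43.231956481933594, 67.03616333007812), 84.68545532226562) [[0.5977, 0.2597, 0.03], [0.6236, 0.0256, 0.03], [0.4715, 0.0083, 0.03], [0.4463, 0.2383, 0.03]] [0.5348 0.133  0.03  ] 0.23554062860609434 0.15310572012548435
scene ((213.06068420410156, 200.64450073242188), (39.15472412109375, 67.43737030029297), 81.25383758544922) [[0.5983, 0.2604, 0.03], [0.6251, 0.0211, 0.03], [0.4618, 0.0106, 0.03], [0.4383, 0.238, 0.03]] [0.5309 0.1325 0.03  ] 0.24072344186783215 0.16360795191704067
```

View pics/crop.png

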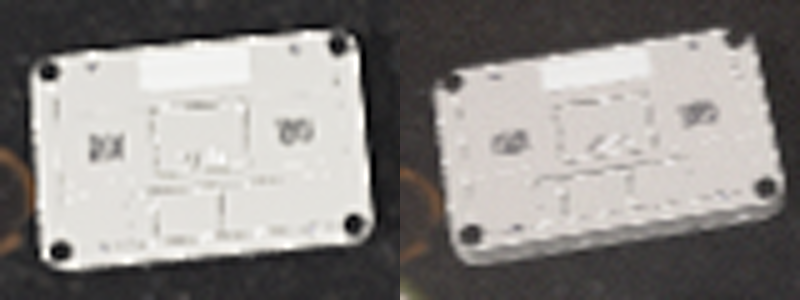

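```bash
cat >> h.py <<'E'
from scipy.spatial.transform import Rotation as Ro
import json,os
def S(p):  # scale frame (m) -> world
    a=json.load(open("scale.json"));c,s=np.cos(a[2]),np.sin(a[2])
    return np.array([a[0]+c*p[0]-s*p[1],a[1]+s*p[0]+c*p[1],p[2]])
def plan(st,p):
    "total shift (units, start tool axes) and turn (units) to put TCP at scale point p, tool down, tool y along scale y"
    yaw=json.load(open("scale.json"))[2];R0=Ro.from_rotvec(st["eef_rot"])
    best=min((Ro.from_matrix(np.array([[np.cos(b),np.sin(b),0],[np.sin(b),-np.cos(b),0],[0,0,-1]])) for b in(yaw,yaw+np.pi)),key=lambda R:(R0.inv()*R).magnitude())
    d=S(p)-st["tcp_pos"]
    print("t",round(st["t"],2),"d world mm",np.round(d*1e3,1),"tool units",np.round(R0.inv().apply(d)/.05,3),"turn",np.round(np.degrees((R0.inv()*best).as_rotvec())/8,3),"units after turn",np.round(best.inv().apply(d)/.05,3))
    print(" F",np.round(st["contact_force"],2),"w",round(st["width"],4),"q",np.round(st["joint_pos"],2))
E
python3 - <<'E'
from h import *
from station import *
from scipy.optimize import least_squares
T=dict(np.load("top.npz"));C=dict(np.load("scene.npz"))
ft=np.array([(48,72),(338,45),(353,224),(60,250)])/5+[170,160]-.4
fs=np.array([(53,82),(335,38),(365,188),(70,235)])/5+[172,172]-.4
for g,f in((T,ft),(C,fs)):
    w=ray(g,f,.0324);d=w[0]-w[1]+w[3]-w[2]
    print(np.round(w.mean(0),4),np.degrees(np.arctan2(-d[0],d[1])),np.linalg.norm(w[0]-w[1]),np.linalg.norm(w[1]-w[2]))
def feat(a,uv,z):
    w=ray(T,(np.array(uv)/5+[170,160]-.4),z)[:,:2]-a[:2];c,s=np.cos(a[2]),np.sin(a[2]);return w@np.array([[c,-s],[s,c]])
w=ray(T,ft,.0324);w2=ray(C,fs,.0324);m=(w+w2).mean(0)/2;d=w[0]-w[1]+w[3]-w[2]+w2[0]-w2[1]+w2[3]-w2[2]
a=[m[0],m[1],float(np.arctan2(-d[0],d[1]))];json.dump(a,open("scale.json","w"));print(a)
print("cover corners,channel hairlines",np.round(feat(a,[(152,104),(245,98),(250,168),(158,173),(158,217),(222,215)],.03)*1e3,1).tolist())
plan(read_state(),[-.045,0,.15])
E
```

```text
[0.5351 0.1318 0.0324] 6.170284623645177 0.20400599388403629 0.12699370994836925
[0.5365 0.1333 0.0324] 6.424155844810313 0.20278429164967607 0.127927101000108
[np.float64(0.5357703140970338), np.float64(0.13257899939652026), 0.1099062472161299]
cover corners,channel hairlines [[33.3, 30.7], [31.4, -34.5], [-18.4, -34.1], [-15.8, 29.9], [-46.6, 32.1], [-49.4, -12.2]]
t 0.1 d world mm [ 279.7 -379.8  -80.8] tool units [-8.085 -4.859  1.62 ] turn [-0.009 -0.004 -3.615] units after turn [-4.726 -8.164  1.616]
 F [ 0.31 -0.51  0.5 ] w 0.0853 q [ 0.96  0.38  1.3  -0.    1.46 -0.22]
```

Request:
send_rows(
  steps=[
    [0,0,0,-0.73,-0.44,0,0],
    [0,0,0,-0.73,-0.44,0,0],
    [0,0,0,-0.73,-0.44,0,0],
    [0,0,0,-0.73,-0.44,0.1,0],
    [0,0,0,-0.73,-0.44,0.1,0],
  ],
  grip_force=40,
)

```text
t: 0.6
tcp_pos: [0.3383, 0.3344, 0.2211]
eef_rot: [-0.616, -3.081, 0.0]
contact_force: [1.1, 0.8, -0.5]
width: 0.0123
gripper_force: 0.0
```

Request:
send_rows(
  steps=[
    [0,0,0,-0.73,-0.44,0.2,0],
    [0,0,0,-0.73,-0.44,0.2,0],
    [0,0,0,-0.73,-0.44,0.2,0],
    [0,0,0,-0.73,-0.44,0.2,0],
    [0,0,0,-0.73,-0.44,0.2,0],
  ],
)

```text
t: 1.1
tcp_pos: [0.4645, 0.1626, 0.1708]
eef_rot: [-0.616, -3.08, 0.0]
contact_force: [0.5, -0.0, -0.9]
width: -0.0001
gripper_force: 0.0
```

Request:
send_rows(
  steps=[
    [0,0,-0.9,0,0,0,0],
    [0,0,-0.9,0,0,0,0],
    [0,0,-0.9,0,0,0,0],
    [0,0,-0.9,0,0,0,0],
    [0,0,0,0,0,0,0],
  ],
)

```text
t: 1.6
tcp_pos: [0.4637, 0.1642, 0.1711]
eef_rot: [0.171, -3.136, 0.0]
contact_force: [-0.5, 1.2, -1.1]
width: 0.0003
gripper_force: 0.0
```

```bash
python3 - <<'E'
from h import *
from station import *
s=read_state();print(s["tcp_pos"]);plan(s,[-.045,.010,.10])
g=get_image("wrist");np.savez("wrist",**g);print(g["camera_matrix"],-g["R"].T@g["t"])
cv2.imwrite("pics/w1.png",cv2.resize(g["img"][:,:,::-1],(768,576),interpolation=cv2.INTER_CUBIC))
E
```

```text
[0.46367553 0.16415217 0.17106387]
t 1.6 d world mm [ 26.3 -26.6 -71.1] tool units [-0.466 -0.585  1.421] turn [ 0.    -0.005 -0.008] units after turn [-0.464 -0.586  1.421]
 F [-0.45  1.18 -1.07] w 0.0003 q [ 0.1   0.34  1.56 -0.    1.25 -1.58]
[[297.31863964   0.         255.80063756]
 [  0.         297.31863964 197.0243879 ]
 [  0.           0.           1.        ]] [0.38064795 0.15529547 0.31439624]
```

View pics/w1.png

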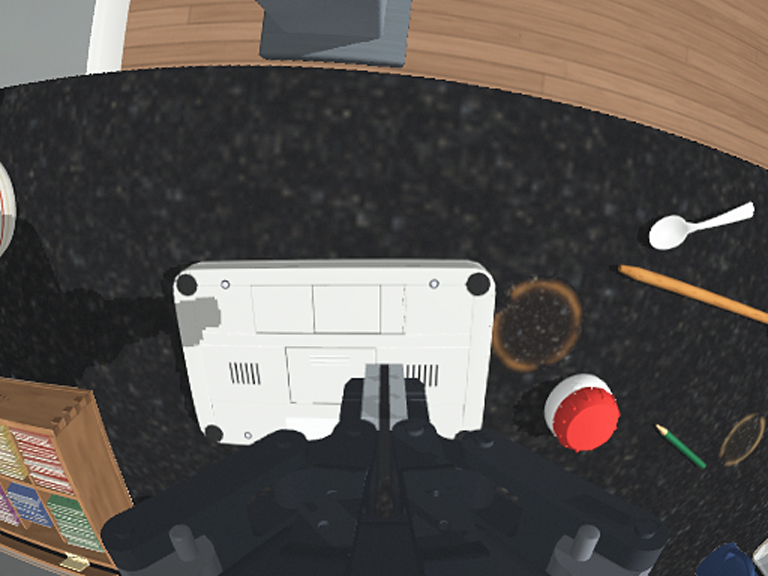

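The wrist view clearly shows the channel from column 252 to 405 (rows 285–333), with the release gaps at columns 313 and 380. The fingertips are at (384,370).

```bash
cat >> h.py <<'E'
def wray(g,uv,z):
    K=g["camera_matrix"];n=np.c_[(uv[:,0]-K[0,2])/K[0,0],(uv[:,1]-K[1,2])/K[1,1]];r=np.linalg.norm(n,axis=1)
    d=np.c_[n*(np.sin(r)/r)[:,None],np.cos(r)]@g["R"];c=-g["R"].T@g["t"]
    return c+d*((z-c[2])/d[:,2])[:,None]
def toS(w):
    a=json.load(open("scale.json"));c,s=np.cos(a[2]),np.sin(a[2]);return (w[:,:2]-a[:2])@np.array([[c,-s],[s,c]])
E
python3 - <<'E'
from h import *
g=dict(np.load("wrist.npz"))
f=lambda L,z:np.round(toS(wray(g,np.array(L,float)/1.5-.2,z))*1e3,1).tolist()
print("feet",f([(187,285),(478,285),(213,434)],.0324))
print("channel",f([(252,286),(252,333),(403,286),(406,333)],.03))
print("gaps",f([(313,286),(313,332),(380,286),(381,332)],.0285))
print("cover",f([(286,347),(376,349),(290,402)],.03))
E
```

```text
feet [[-63.6, -100.2], [-63.1, 102.7], [64.6, -101.3]]
channel [[-61.8, -51.5], [-26.5, -55.2], [-61.5, 52.2], [-27.3, 54.8]]
gaps [[-61.2, -8.7], [-27.2, -10.5], [-61.1, 36.8], [-27.4, 37.4]]
cover [[-15.9, -30.8], [-14.9, 33.8], [30.8, -32.2]]
```

Request:
send_rows(
  steps=[
    [0,0,0,-0.24,-0.26,0.4,0],
    [0,0,0,-0.22,-0.26,0.5,0],
    [0,0,0,0,0,0.5,0],
    [0,0,0,0,0,0.6,0],
    [0,0,0,0,0,0,0],
  ],
)

```text
t: 2.15
tcp_pos: [0.4876, 0.1406, 0.0684]
eef_rot: [0.164, -3.13, -0.0]
contact_force: [-0.5, 0.3, 0.8]
width: 0.0003
gripper_force: 0.0
```

```bash
python3 - <<'E'
from h import *
from station import *
s=read_state();print(s["tcp_pos"]);plan(s,[-.0445,.0137,.0285])
E
```

```text
[0.48763721 0.14061542 0.06844741]
t 2.15 d world mm [  2.4   0.7 -39.9] tool units [-0.055  0.009  0.799] turn [ 0.003 -0.05  -0.038] units after turn [-0.049  0.009  0.799]
 F [-0.47  0.28  0.85] w 0.0003 q [ 0.05  0.5   1.64  0.    1.01 -1.63]
```

Request:
send_rows(
  steps=[
    [0,-0.05,-0.04,-0.05,0,0.3,0],
    [0,0,0,0,0,0.3,0],
    [0,0,0,0,0,0.1,0],
    [0,0,0,0,0,0.02,0],
    [0,0,0,0,0,0,0],
  ],
)

```text
t: 2.65
tcp_pos: [0.4926, 0.1412, 0.0362]
eef_rot: [-0.177, 3.128, 0.001]
contact_force: [-0.4, 1.6, -0.5]
width: 0.0003
gripper_force: 0.0
```

```bash
python3 - <<'E'
from h import *
from station import *
s=read_state();print(s["tcp_pos"]);plan(s,[-.0445,.0137,.0285])
g=get_image("wrist");cv2.imwrite("pics/w2.png",cv2.resize(g["img"][150:342,128:384,::-1],(768,576),interpolation=cv2.INTER_CUBIC))
E
```

```text
[0.49256265 0.14121901 0.03621816]
t 2.65 d world mm [-2.5  0.1 -7.7] tool units [0.051 0.008 0.154] turn [-0.     0.059  0.021] units after turn [0.05  0.007 0.154]
 F [-0.44  1.62 -0.48] w 0.0003 q [ 0.05  0.55  1.67  0.    0.91 -1.64]
```

View pics/w2.png

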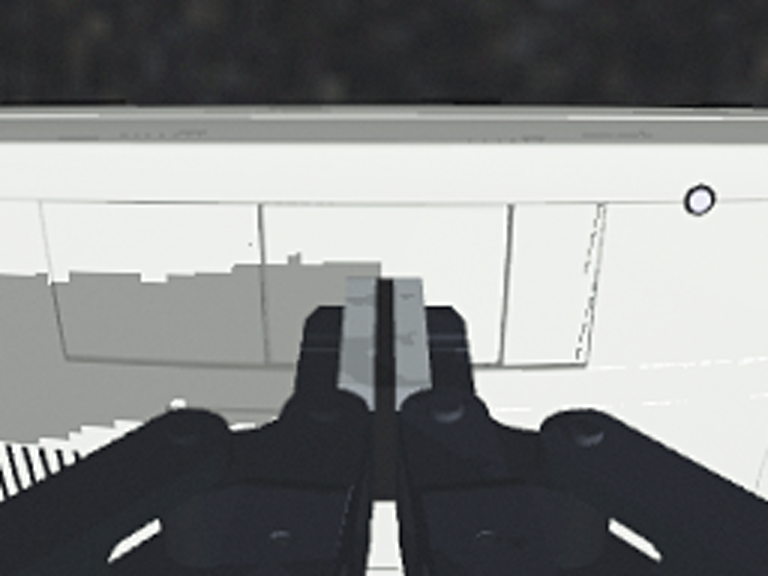

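The tips (columns 340–430) sit centred between the gaps at columns 262 and 510. I'll approach gently from here.

Request:
send_rows(
  steps=[
    [0,0.05,0.02,0.04,0,0,0],
    [0,0,0,0,0,0.06,0],
    [0,0,0,0,0,0.03,0],
    [0,0,0,0,0,0,0],
  ],
)

```text
t: 3.1
tcp_pos: [0.49, 0.1409, 0.0306]
eef_rot: [0.174, -3.136, 0.0]
contact_force: [-0.4, 0.6, -0.2]
width: 0.0
gripper_force: 0.0
```

Request:
send_rows(
  steps=[
    [0,0,0,0,0,0.02,0],
    [0,0,0,0,0,0.02,0],
    [0,0,0,0,0,0,0],
  ],
)

```text
t: 3.4
tcp_pos: [0.4901, 0.1409, 0.0287]
eef_rot: [0.174, -3.137, 0.0]
contact_force: [-1.1, -0.0, -0.3]
width: -0.0002
gripper_force: 0.0
```

Request:
send_rows(
  steps=[
    [0,0,0,0,0,0.02,0],
    [0,0,0,0,0,0,0],
    [0,0,0,0,0,0,0],
  ],
)

```text
t: 3.7
tcp_pos: [0.4902, 0.1409, 0.0279]
eef_rot: [-0.174, 3.137, -0.0]
contact_force: [-0.5, -0.3, 2.0]
width: 0.0004
gripper_force: 0.9
```

```bash
python3 - <<'E'
from h import *
from station import *
s=read_state();print(s["tcp_pos"]);plan(s,[-.0445,.0137,.0285])
E
```

```text
[0.49018067 0.14090181 0.02789106]
t 3.7 d world mm [-0.1  0.4  0.6] tool units [ 0.002  0.009 -0.012] turn [-0.     0.001  0.005] units after turn [ 0.002  0.009 -0.012]
 F [-0.49 -0.33  2.01] w 0.0004 q [ 0.05  0.56  1.68 -0.    0.9  -1.63]
```

Contact at 28 mm, with about 2 N. I'll press on in 1 mm steps.

Request:
send_rows(
  steps=[
    [0,0,0,0,0,0.02,0],
    [0,0,0,0,0,0,0],
  ],
)

```text
t: 3.9
tcp_pos: [0.4902, 0.1409, 0.0268]
eef_rot: [-0.174, 3.137, -0.0]
contact_force: [-0.1, 0.2, 3.0]
width: 0.0002
gripper_force: 1.3
```

Request:
send_rows(
  steps=[
    [0,0,0,0,0,0.02,0],
    [0,0,0,0,0,0,0],
  ],
)

```text
t: 4.1
tcp_pos: [0.4902, 0.1409, 0.0257]
eef_rot: [-0.174, 3.137, -0.0]
contact_force: [-0.2, 0.3, 1.4]
width: 0.0003
gripper_force: 0.9
```

Request:
send_rows(
  steps=[
    [0,0,0,0,0,0.02,0],
    [0,0,0,0,0,0,0],
  ],
)

```text
t: 4.3
tcp_pos: [0.4903, 0.1409, 0.0248]
eef_rot: [-0.174, 3.136, -0.0]
contact_force: [-0.0, 0.1, 0.5]
width: 0.0
gripper_force: 0.0
```

```bash
python3 - <<'E'
from h import *
from station import *
s=read_state();print(s["tcp_pos"]);plan(s,[-.0445,.0137,.0285])
g=get_image("scene");cv2.imwrite("pics/s2.png",cv2.resize(g["img"][152:252,142:282,::-1],(700,500),interpolation=cv2.INTER_CUBIC))
E
```

```text
[0.49034693 0.14090348 0.02482406]
t 4.3 d world mm [-0.3  0.4  3.7] tool units [ 0.005  0.009 -0.074] turn [-0.     0.004  0.005] units after turn [ 0.005  0.009 -0.074]
 F [-0.04  0.09  0.49] w 0.0 q [ 0.05  0.57  1.68 -0.    0.89 -1.63]
```

View pics/s2.png

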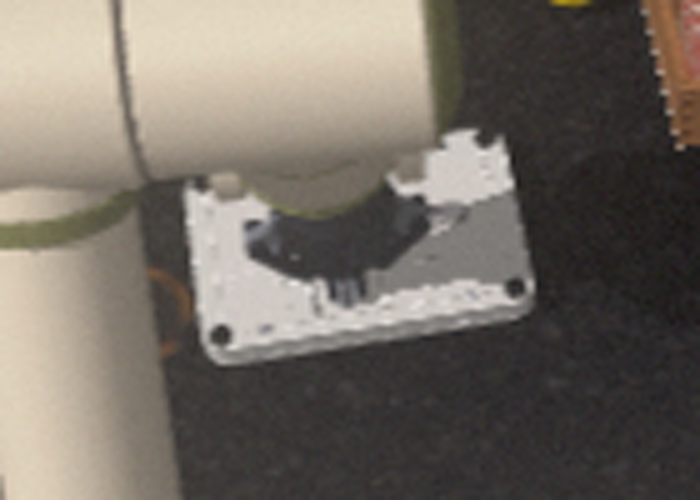

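The scene view hides the cover behind the wrist; the scale has not visibly moved. I'll use the wrist view.

```bash
python3 - <<'E'
from h import *
from station import *
print([np.round(read_state()["contact_force"],1) for _ in range(3)])
g=get_image("wrist");cv2.imwrite("pics/w3.png",cv2.resize(g["img"][120:372,88:424,::-1],(768,576),interpolation=cv2.INTER_CUBIC))
print(read_state()["contact_force"])
E
```

```text
[array([-1.4, -0.4,  6. ]), array([-1.4, -0.4,  6. ]), array([-1.4, -0.4,  6. ])]
[0.08379955 1.3560121  0.63955636]
```

View pics/w3.png

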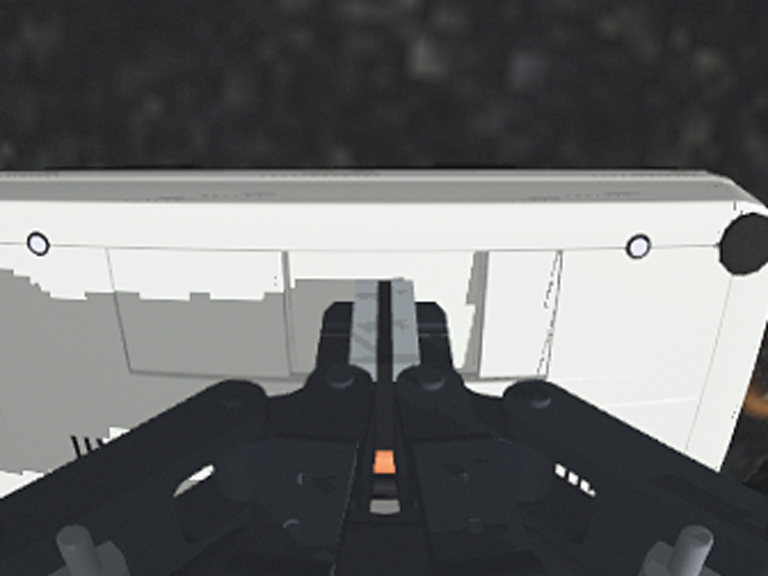

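The release is pressed in, since its sunken edges show at columns 288 and 475. An orange cell is visible at (384,462), so the cover has sprung open. I'll lift off and look.

Request:
send_rows(
  steps=[
    [0,0,0,0,0,-0.1,0],
    [0,0,0,0,0,-0.25,0],
    [0,0,0,0,-0.14,-0.25,0],
    [0,0,0,0.1,-0.13,0,0],
    [0,0,0,0,0,0,0],
  ],
)

```text
t: 4.9
tcp_pos: [0.4859, 0.1263, 0.0545]
eef_rot: [0.172, -3.136, 0.0]
contact_force: [0.8, 0.4, -0.2]
width: 0.0
gripper_force: 0.0
```

```bash
python3 - <<'E'
from h import *
from station import *
s=read_state();print(s["tcp_pos"]);plan(s,[.030,0,.0535])
g=get_image("wrist");cv2.imwrite("pics/w4.png",cv2.resize(g["img"][120:372,88:424,::-1],(768,576),interpolation=cv2.INTER_CUBIC))
E
```

```text
[0.48586186 0.12630379 0.0545446 ]
t 4.9 d world mm [79.7  9.6 -1. ] tool units [-1.606  0.015  0.019] turn [-0.    -0.007 -0.   ] units after turn [-1.606  0.015  0.021]
 F [ 0.82  0.36 -0.17] w 0.0 q [ 0.02  0.51  1.68 -0.    0.95 -1.66]
```

View pics/w4.png

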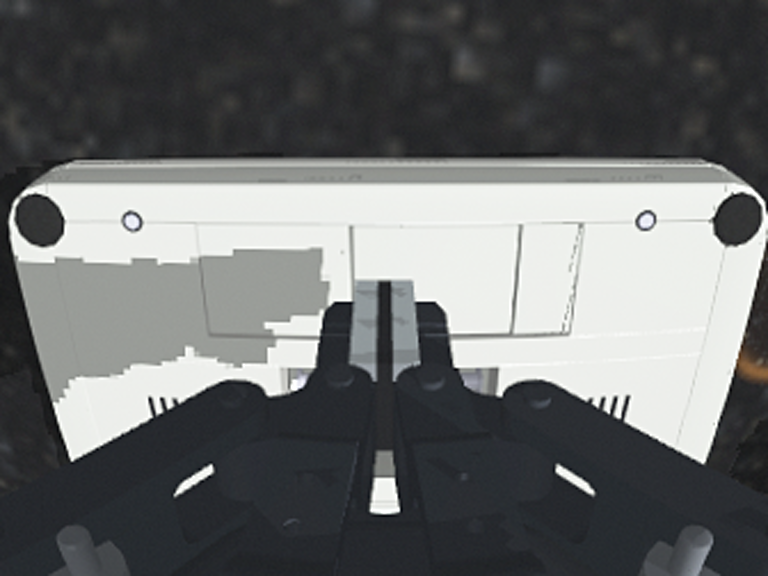

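The open compartment shows at (290–495, 370–390) and the release has returned. I'll push the cover over slowly.

Request:
send_rows(
  steps=[
    [0,0,0,-0.12,0.01,0,0],
    [0,0,0,-0.12,0,0,0],
    [0,0,0,-0.1,0,0,0],
    [0,0,0,-0.1,0,0,0],
    [0,0,0,-0.1,0,0,0],
  ],
)

```text
t: 5.45
tcp_pos: [0.5139, 0.1305, 0.0547]
eef_rot: [0.174, -3.137, -0.0]
contact_force: [-0.1, -0.1, -0.1]
width: -0.0002
gripper_force: 0.0
```

Request:
send_rows(
  steps=[
    [0,0,0,-0.08,0,0,0],
    [0,0,0,-0.08,0,0,0],
    [0,0,0,-0.08,0,0,0],
    [0,0,0,-0.08,0,0,0],
    [0,0,0,-0.08,0,0,0],
  ],
)

```text
t: 5.95
tcp_pos: [0.5336, 0.1326, 0.0548]
eef_rot: [-0.174, 3.137, -0.0]
contact_force: [-0.3, -0.2, 0.6]
width: 0.0001
gripper_force: 0.1
```

Request:
send_rows(
  steps=[
    [0,0,0,-0.08,0,0,0],
    [0,0,0,-0.08,0,0,0],
    [0,0,0,-0.08,0,0,0],
    [0,0,0,-0.08,0,0,0],
    [0,0,0,-0.08,0,0,0],
  ],
)

```text
t: 6.45
tcp_pos: [0.5535, 0.1349, 0.0548]
eef_rot: [0.174, -3.137, 0.0]
contact_force: [-0.6, 0.2, -0.4]
width: 0.0001
gripper_force: 0.1
```

Request:
send_rows(
  steps=[
    [0,0,0,-0.08,0,0,0],
    [0,0,0,-0.08,0,0,0],
    [0,0,0,-0.08,0,0,0],
    [0,0,0,-0.07,0,0,0],
    [0,0,0,0,0,0,0],
  ],
)

```text
t: 6.95
tcp_pos: [0.5691, 0.1365, 0.0548]
eef_rot: [-0.174, 3.136, -0.0]
contact_force: [0.5, 0.3, -0.1]
width: 0.0
gripper_force: 0.0
```

```bash
python3 - <<'E'
from h import *
from station import *
s=read_state();print(s["tcp_pos"]);plan(s,[.034,0,.0535])
E
```

```text
[0.56905284 0.13654159 0.05478077]
t 6.95 d world mm [ 0.5 -0.2 -1.3] tool units [-0.01  -0.006  0.026] turn [-0.     0.003  0.005] units after turn [-0.01  -0.006  0.026]
 F [ 0.45  0.25 -0.12] w 0.0 q [ 0.03  0.62  1.44 -0.    1.08 -1.65]
```

Request:
send_rows(
  steps=[
    [0,0,0,-0.06,0,0,0],
    [0,0,0,0,0,0,0],
    [0,0,0,0.3,0,0,0],
    [0,0,0,0.6,0,0,0],
    [0,0,0,0.6,0,-0.3,0],
  ],
)

```text
t: 7.45
tcp_pos: [0.4952, 0.1284, 0.0686]
eef_rot: [0.173, -3.133, -0.0]
contact_force: [-0.3, 1.2, -0.2]
width: 0.0001
gripper_force: 0.0
```

Request:
send_rows(
  steps=[
    [0,0,0,0.6,0,-0.6,0],
    [0,0,0,0.6,0,-0.8,0],
    [0,0,0,0.4,0,-0.8,0],
    [0,0,0,0,0,-0.8,0],
    [0,0,0,0,0,0,0],
  ],
)

```text
t: 7.95
tcp_pos: [0.419, 0.1198, 0.2247]
eef_rot: [-0.173, 3.126, -0.001]
contact_force: [0.6, -0.8, -0.2]
width: -0.0003
gripper_force: 0.0
```

```bash
python3 - <<'E'
from h import *
from station import *
print(read_state()["tcp_pos"])
T=get_image("top");g=get_image("wrist")
a=cv2.resize(T["img"][140:240,150:270,::-1],(360,300),interpolation=cv2.INTER_CUBIC);b=cv2.resize(g["img"][:,:,::-1],(400,300))
cv2.imwrite("pics/f.png",np.hstack([a,b]))
old=dict(np.load("top.npz"))
f=lambda im:cv2.goodFeaturesToTrack(im,1,.1,5)
for n,(u,v) in zip("abcd",[(179.2,174),(227.2,168.6),(240.2-0,204.4),(181.6,209.6)]):
    c=[]
    for im in(old["img"],T["img"]):
        p=im[int(v)-5:int(v)+6,int(u)-4:int(u)+5].min(2).astype(float);w=np.clip(110-p,0,None);yy,xx=np.mgrid[:11,:9];c.append((round((w*xx).sum()/w.sum(),2),round((w*yy).sum()/w.sum(),2)))
    print(n,c)
E
```

```text
[0.41898844 0.11983763 0.22465071]
a [(np.float64(3.0), np.float64(2.85)), (np.float64(2.92), np.float64(2.9))]
b [(np.float64(3.7), np.float64(1.31)), (np.float64(3.79), np.float64(1.25))]
c [(np.float64(5.12), np.float64(7.05)), (np.float64(5.1), np.float64(7.04))]
d [(np.float64(2.89), np.float64(7.32)), (np.float64(nan), np.float64(nan))]<stdin>:12: RuntimeWarning: invalid value encountered in scalar divide
```

View pics/f.png

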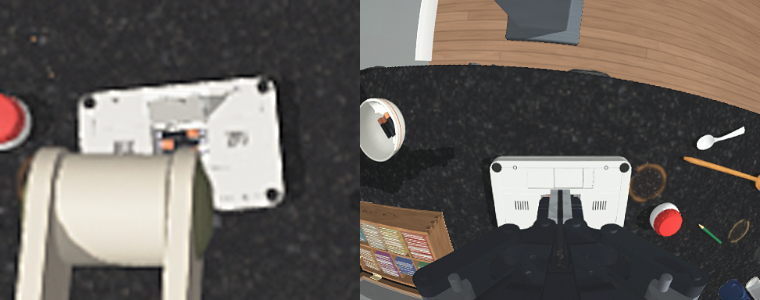

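The cover lies past upright: in the top view it leans at (180,105) with the cells exposed at (180,138). Its 28 mm apparent length matches about 2.05 rad. The scale's visible feet moved less than 0.5 mm, and the robot is clear.

```bash
python3 -c "
from station import *
print(close_job())"
```

```text
the job is handed in; nothing more can be done
None
```

The job is handed in: I pressed the release in, the battery cover sprang ajar, and I pushed it past upright to about 2 rad, where it stays; the scale did not move and I did not touch the bowl, timer or mug.

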